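# Put a keyed three-part plaster mould together in its casting frame

## Task

Put the three-part plaster mould together: take the middle section out of the drying rack and seat it on the bottom section that is fixed in the casting frame, then seat the cap on the middle section. Each section must sit down flush, its two lugs in the notches below and its blue stripe over the stripe of the section beneath; the rack leaves finger room at two sides of the middle section and the frame at the other two, so set it down on the bench and take it again the other way. Leave the glaze jar and the cup where they stand.

Things in the scene. Friction and masses are not known exactly. Their poses are not given: they have to be found in the camera images.
- frame_seat (a point): Centre of the top face of the fixed bottom section, a 60 x 60 mm plaster block in the casting frame; 42 mm above the bench. x points away from the blue-striped side, z up. Two notches in this face, 10 mm deep, cut 14 mm in from the edges: 28 mm wide at the striped -x side, 16 mm wide at +x. A 20 mm round pour hole in the middle.
- casting_frame: Fixed wooden frame, same axes; origin under its middle, 42 mm below frame_seat. Baseboard 150 mm (x) by 130 mm (y), 12 mm thick. Cheek boards 12 mm thick and 70 mm long (x) stand 6 mm off the block's +y and -y sides, 84 mm high above the bench, 2 mm higher than the top of a seated middle section: no finger room there; the +x and -x sides are open.
- drying_rack: Fixed wooden rack; origin at the centre of its underside. Floor 172 mm (x) by 90 mm (y), 8 mm thick. Three fins 8 mm thick at x = -81, 0, +81 mm, 58 mm high above the bench, make two bays 73 mm wide (centres x = -40.5, +40.5), open at both y ends. One bay holds the middle section, the other the glaze jar.
- middle_center (a point): Centre of the loose middle section's 60 x 60 x 40 mm (high) plaster block, 28 mm above the lug tips it stands on; 0.18 kg. x points away from the blue-striped side, z up. In the rack the fins are about 6 mm off its +x and -x sides and 2 mm higher than it: grip it there by its +y and -y sides. Top notches and hole like the bottom section's. Seated: 20 mm above frame_seat.
- mould_middle: The same middle section; origin at the level of its lug tips, 28 mm under middle_center, same axes. The two lugs under the block stick out 8 mm, are 11 mm long in x and centred 23.5 mm from the middle: 24 mm wide (y) at the striped -x side, 12 mm at +x. They fit the notches with 2 mm play all round, one way round only.
- cap_center (a point): Centre of the loose cap's 60 x 60 x 34 mm (high) plaster block, 25 mm above the lug tips it stands on, on the bench; 0.15 kg. x points away from the blue-striped side, z up. Plain top with pour hole. Seated on the seated middle section: 57 mm above frame_seat.
- mould_cap: The same cap; origin at the level of its lug tips, 25 mm under cap_center, same axes. Lugs as under the middle section: 8 mm high, 24 mm wide at the striped -x side, 12 mm at +x.
- jar_center (a point): Glaze jar with a black lid, 51 mm across and 60 mm high, loose in the other bay of the rack; the point is half-way up. Leave it.
- cup_center (a point): Bisque cup with a blue band, 67 mm across and 61 mm high, loose on the bench at the right; the point is half-way up. Leave it.
- bench_spot (a point): A point on the bench in front of the cap, between frame and rack, that is always free for 60 mm round about: a place to put the middle section down. Unmarked.
Mind the look-alikes: they are no part of the job. Leave any yellow look-alike of the mould_cap alone.

How it is judged (in metres and radians):
On the way, in this order (a step that is already met when the one before it is completed fails the run):
1. the middle section is seated on the bottom section, lugs in the notches (z of middle_center in the frame of frame_seat between 0.017 and 0.023 m and horizontal distance between middle_center and frame_seat below 0.005 m and angle between middle_center's own z axis and vertical below 0.06 rad and angle between the x axis of middle_center and the x axis of frame_seat, either way round below 0.13 rad), for 0.2 s.
2. the cap is seated on the seated middle section (all of step 1 and z of cap_center in the frame of frame_seat between 0.054 and 0.06 m and horizontal distance between cap_center and frame_seat below 0.008 m and angle between cap_center's own z axis and vertical below 0.06 rad and angle between the x axis of cap_center and the x axis of frame_seat, either way round below 0.22 rad), for 0.2 s.
At the end, for the whole second after the job is handed in: Middle section and cap are both seated in the frame, at rest: heights within 3 mm of fully down (middle_center 20 mm, cap_center 57 mm above frame_seat), centres within 5 mm (cap 8 mm) of the seat's axis, upright within 0.06 rad, stripes in line with the bottom section's within 0.13 rad (cap 0.22) (all of step 2 and linear speed of each of mould_middle, mould_cap below 0.02 m/s); the robot touches nothing.
It fails at once if the glaze jar is moved by more than 25 mm (distance of jar_center from where it was at the start of the episode above 0.025 m).
It fails at once if the cup is moved by more than 25 mm (distance of cup_center from where it was at the start of the episode above 0.025 m).
It also fails if it takes over 67 s, if anything falls off the work surface, if the arm or the gripper's body presses on something with over 40 N, if the wrist force passes 120 N, or if a joint passes its speed limit or range.

## Robot

A 6-joint arm with a two-finger parallel gripper is mounted at the origin on a cart in front of the work surface, level with it; the furniture and walls round the work are solid. World frame = base frame: x ahead of the robot, y to its left, z up, the work surface at z = 0. Lengths are in m, angles in degrees, forces in N, time in s.
With the tool pointing down it reaches from about 0.3 to 0.75 m from the base axis. Payload 8.5 kg.
Tool frame: the origin (TCP) lies at the very end of the fingers, on their centre line; the grasp point (between the pads) lies 19 mm behind it (grip_depth is the distance from the TCP to the grasp point, in m); z points along the fingers, y is the direction in which the jaws open and shut (so a half turn about z gives the same grasp; the last joint's range is limited). The gripper opens to 85 mm and grips with 20 to 120 N. Pads are 22 mm wide; open, the fingers measure 114 mm over their backs; the gripper's body (76 mm by 85 mm) begins 54 mm behind the grasp point. The pads swing forward as they close: fully open they stand 13 mm farther back than shut.
Start: joints at [60.831, 21.807, 74.336, -0, 83.858, -12.336], TCP at [0.159, 0.526, 0.231] pointing down, gripper open.
Joint ranges: [-178.18, 178.18], [-50.72, 133.34], [12.68, 142.11], [-81.47, 261.47], [9.98, 163.14], [-165.26, 165.26]. Speed limits (degrees/s): [136.94, 136.94, 180, 180, 180, 180].

## Interface

Orientations are given as a 3x3 rotation matrix whose columns are the frame's x, y, z axes.
In Python, from rig import observe, get_image, close_job, silhouettes, grip_depth gives the robot as it stands. The module is installed in compiled form; this text tells all that it offers.
- The arm moves only by the shell command python3 -m crank 'ROWS' [FORCE]. ROWS is a JSON object of lists of equal length, an entry for each row: "slide": the shift along the tool's x, y, z in m, a list of three; "roll": the turn about the tool's z in rad; "grip": the finger opening in m, from 0 to 0.0854. A call has exactly 8 rows; each row is the pose to reach, as a shift and turn from the pose commanded when the call began, along the tool's axes at that moment; what a row does not reach only later rows make up. A row lasts 1/10 s, in which the tool goes at most 50 mm and 8.59 degrees, less where a joint would pass 70% of its speed; a pose out of reach is approached as far as the arm can. A call with a gripper value outside its range is refused whole. The fingers move at their own pace and stop on an object; FORCE is the grip in N (left out, the last holds). Time passes only in rows, so rows that repeat a pose let the fingers close, or fill a call up. It gives the time, the measured TCP pose, the force and the opening at its end, in the units of the state.
- observe(): the state, without advancing time (a new reading comes with each control period).
- get_image(name): name is "scene" or "top" or "wrist"; returns a dict with "frame" (420x560x3 uint8, red, green, blue), "fx", "fy", "cx", "cy" (pixels), "xyz" and "rotation" of the camera in the world. Camera axes: x right, y down, z forward; pixel columns grow to the right and rows downward; lengths in m; the calibration is good to about 2 mm. A picture is of the moment at which its call begins. There is no depth.
- close_job(): hands the job in, once; it reports no verdict.
Trained networks look in a picture, given as the dict that the camera call returned (one of the last four; its "shot" number tells which), for a name from the list of things; names that differ only in an ending like _2 or _b are one class to them, and where a whole thing is asked for, a point or a joint stands for the part that bears it (a point fixed in the world has none). Each returns a list of dicts, best first, with "confidence" (0 to 1); they miss things now and then, are a little off and sometimes report something else, mostly with a low value. They report only what shows in the picture. A call takes as long as a camera call. They do not tell look-alikes from the thing itself.
- silhouettes(target, picture): "pixels" (420x560 bool, what is visible of it) and "box" ([centre column, centre row, width, height] in pixels, round what is visible of it).
The state is a dict: "time_s": time; "q": joint angles; "qvel": joint speeds; "joint_efforts": joint torques, N m; "position": TCP position; "tool_rot": TCP orientation; "ft_force": force on the tool from outside, world axes, zero at the start; "wrist_torque": the same for the moment, N m; "grip_width": finger opening in m.
Only numpy, scipy, OpenCV 4.12 (cv2) and the standard library are available. Lean on these libraries where they do the work, as an engineer would, in place of code of your own. Each camera call takes 0.05 s, during which the arm holds its last target.

## Working session

There is one attempt and no reset: what is moved stays moved. The work goes in short steps, Python scripts to look and compute and a shell command to move; the robot and the scene stay as the last step left them, time stands still between calls to the robot, and variables do not carry over. Pictures are saved under pics/ and viewed, and the job is handed in when it is done.

```bash
mkdir -p pics; ls
python3 - <<'E'
from rig import *
import cv2
s=observe(); print({k:(s[k]) for k in ('time_s','position','tool_rot','grip_width','ft_force')}, grip_depth)
for n in ('scene','top','wrist'):
    p=get_image(n); cv2.imwrite(f'pics/{n}0.png',p['frame'][:,:,::-1]); print(n,p['fx'],p['cx'],p['cy'],p['xyz'],p['rotation'])
E
```

```text
pics
{'time_s': 0.0, 'position': array([0.15909734, 0.52617313, 0.2307142 ]), 'tool_rot': array([[-9.57158574e-01,  2.89563386e-01, -7.13451856e-04],
       [ 2.89564102e-01,  9.57157743e-01, -1.29810123e-03],
       [ 3.07003379e-04, -1.44907877e-03, -9.99998903e-01]]), 'grip_width': 0.08525629036585873, 'ft_force': array([ 1.47639964,  0.10643841, -0.18478806])} 0.0187
scene 414.6680301042794 281.48663027697415 205.20547713980858 [-0.28328427 -0.6013565   0.70977525] [[ 0.55730561 -0.45882955  0.69201582]
 [-0.83030689 -0.30700259  0.46512351]
 [-0.00096176 -0.83380144 -0.55206361]]
top 405.94391223715456 286.1609008593615 207.85623129817256 [ 0.4136484  -0.06871556  1.1258104 ] [[-0.01120938 -0.99664761  0.08104258]
 [-0.999866    0.01020476 -0.01279983]
 [ 0.0119299  -0.0811752  -0.99662845]]
wrist 290.60732432350267 282.6488708731946 213.09164991475265 [0.08004931 0.54967016 0.37340516] [[ 2.88816488e-01  9.07817729e-01  3.04059216e-01]
 [ 9.57384359e-01 -2.73706324e-01 -9.21956431e-02]
 [-4.73909193e-04  3.17729159e-01 -9.48181394e-01]]
```

View pics/scene0.png

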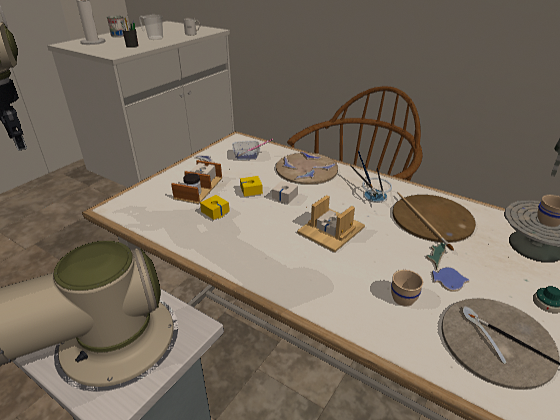

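View pics/top0.png

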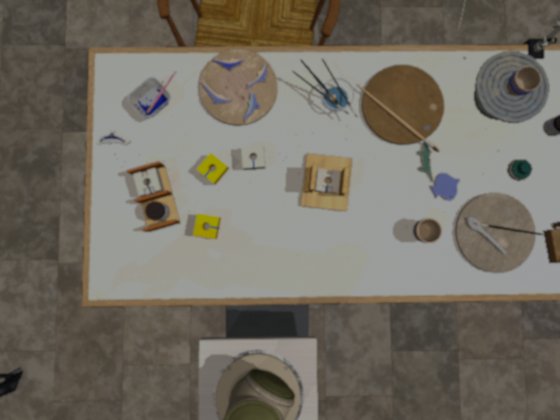

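View pics/wrist0.png

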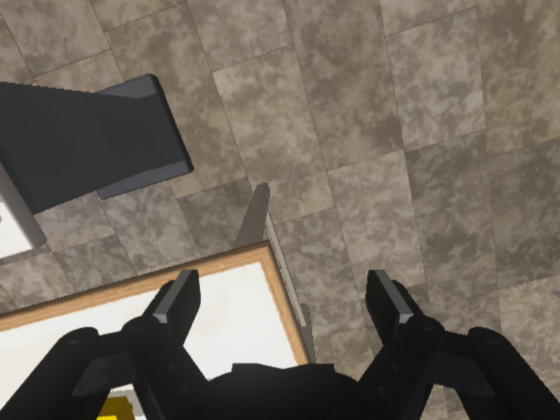

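The scene and top pictures show these items (top-view pixels):
- **Rack:** at (155,195), with the middle section at (150,182) and the jar at (156,211).
- **Frame:** at (327,181).
- **Cup:** at (427,230).
- **Cap candidates:** white block (253,157), yellow (211,168) and yellow (207,226). The white one fits, because the yellow ones are look-alikes.

I'll confirm with an enlarged crop.

Run:
```python
import cv2
im=cv2.imread('pics/top0.png')
c=im[130:250,110:370]; cv2.imwrite('pics/topcrop.png',cv2.resize(c,None,fx=3,fy=3,interpolation=cv2.INTER_CUBIC))
im=cv2.imread('pics/scene0.png')
c=im[140:260,160:370]; cv2.imwrite('pics/scenecrop.png',cv2.resize(c,None,fx=3.6,fy=3.6,interpolation=cv2.INTER_CUBIC))
```

```text
(no output)
```

View pics/topcrop.png

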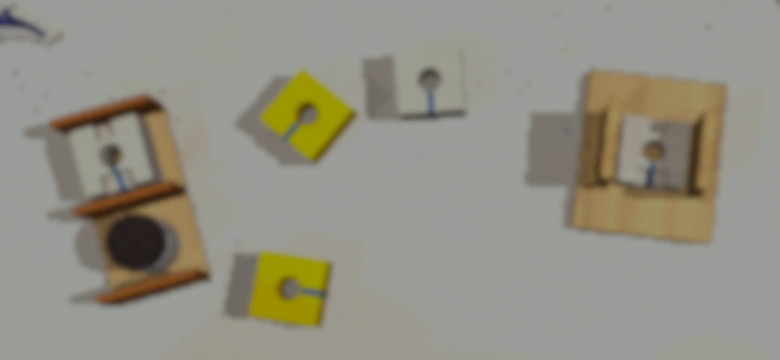

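View pics/scenecrop.png

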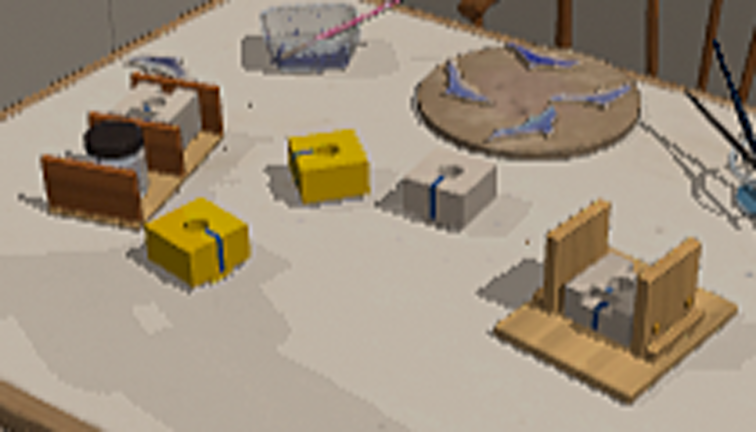

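```bash
cat > h.py <<'E'
import numpy as np, cv2
from rig import *
def back(p,uv,z):
    uv=np.atleast_2d(uv).astype(float)
    d=np.c_[(uv[:,0]-p['cx'])/p['fx'],(uv[:,1]-p['cy'])/p['fy'],np.ones(len(uv))]@np.array(p['rotation']).T
    o=np.array(p['xyz']); return o+d*((z-o[2])/d[:,2])[:,None]
def proj(p,X):
    c=(np.atleast_2d(X)-np.array(p['xyz']))@np.array(p['rotation'])
    return np.c_[c[:,0]/c[:,2]*p['fx']+p['cx'],c[:,1]/c[:,2]*p['fy']+p['cy']]
def shot(n,f,scale=1,crop=None):
    p=get_image(n); im=p['frame'][:,:,::-1].copy()
    if crop: im=im[crop[1]:crop[3],crop[0]:crop[2]]
    if scale!=1: im=cv2.resize(im,None,fx=scale,fy=scale,interpolation=cv2.INTER_CUBIC)
    cv2.imwrite('pics/'+f,im); return p
def tool(dx,s=None):
    """world vector -> tool axes"""
    s=s or observe(); return np.array(s['tool_rot']).T@np.array(dx)
E
python3 - <<'E'
from h import *
p=get_image('top')
for n,z,pts in [('mid',.056,[(111,154),(125,190)]),('frame',.042,[(654,151),(651,185)]),('cap',.042,[(430,78),(432,115)]),('jar',.06,[(135,242)]),
  ('rack fin outer ends',.058,[(52,124),(150,98)]),('rackmid ends',.058,[(75,212),(183,187)]),('yel',.042,[(308,113)]),('frame board',.012,[(590,70),(726,84),(713,242),(571,228)])]:
    uv=np.array(pts)/3+[110,130]-0.33
    X=back(p,uv,z); print(n,X.round(4).tolist())
    if len(X)==2: d=X[0]-X[1]; print('  dir deg',np.degrees(np.arctan2(d[1],d[0])))
E
```

```text
mid [[0.5758, 0.2861, 0.056], [0.5437, 0.2733, 0.056]]
  dir deg 21.751285126118223
frame [[0.576, -0.1954, 0.042], [0.5453, -0.1921, 0.042]]
  dir deg -6.1180589810048485
cap [[0.6443, 0.0055, 0.042], [0.6105, 0.0038, 0.042]]
  dir deg 2.7854162140575336
jar [[0.4973, 0.2626, 0.06]]
rack fin outer ends [[0.6026, 0.3377, 0.058], [0.6251, 0.2519, 0.058]]
  dir deg 104.67030780952174
rackmid ends [[0.5244, 0.316, 0.058], [0.5456, 0.2219, 0.058]]
  dir deg 102.66232441712665
yel [[0.6134, 0.1151, 0.042]]
frame board [[0.6569, -0.1409, 0.012], [0.6426, -0.2671, 0.012], [0.4956, -0.2516, 0.012], [0.5099, -0.1212, 0.012]]
```

```bash
python3 -m crank '{"slide":[[-0.05,-0.012,0],[-0.1,-0.023,0],[-0.15,-0.035,0],[-0.2,-0.046,0],[-0.24,-0.057,0],[-0.29,-0.067,0],[-0.34,-0.078,0],[-0.385,-0.09,0]],"roll":[-0.1,-0.2,-0.3,-0.4,-0.5,-0.59,-0.59,-0.59],"grip":[0.085,0.085,0.085,0.085,0.085,0.085,0.085,0.085]}' 40; python3 -c "
from h import *
s=observe();print(s['position'],s['tool_rot'].round(3).tolist(), tool(np.array([0.576,0.286,0.2])-s['position']))"
```

```text
time_s: 1.0
position: [0.5033, 0.3275, 0.2311]
tool_rot: [[-0.956, -0.292, -0.0], [-0.292, 0.956, 0.0], [0.0, 0.0, -1.0]]
ft_force: [0.4, -0.5, 0.3]
grip_width: 0.0855
[0.50334405 0.32746937 0.23114223] [[-0.956, -0.292, -0.0], [-0.292, 0.956, 0.0], [0.0, 0.0, -1.0]] [-0.05739697 -0.0608738   0.03111918]
```

```bash
python3 -m crank '{"slide":[[-0.025,-0.03,0.01],[-0.05,-0.055,0.02],[-0.057,-0.061,0.031],[-0.057,-0.061,0.031],[-0.057,-0.061,0.031],[-0.057,-0.061,0.031],[-0.057,-0.061,0.031],[-0.057,-0.061,0.031]],"roll":[0,0,0,0,0,0,0,0],"grip":[0.085,0.085,0.085,0.085,0.085,0.085,0.085,0.085]}'; python3 -c "
from h import *
p=shot('wrist','w1.png')"
```

```text
time_s: 1.8
position: [0.5735, 0.2877, 0.201]
tool_rot: [[-0.956, -0.293, 0.001], [-0.293, 0.956, 0.0], [-0.001, 0.0, -1.0]]
ft_force: [0.2, -0.9, 0.4]
grip_width: 0.0848
```

View pics/w1.png

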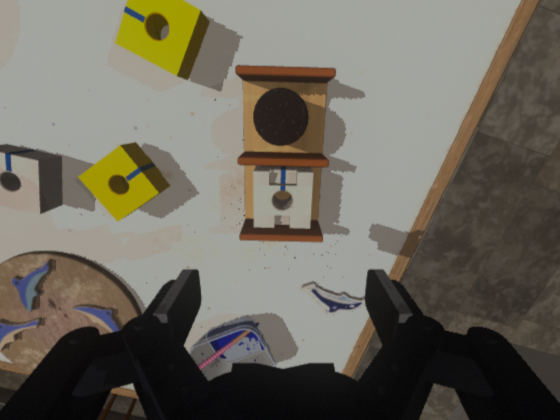

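The wrist view shows the rack upright at column 285. The middle section is at about (282,198), with its stripe and wide notch toward the top of the picture, and the jar is at (281,116).

```bash
python3 -c "
from h import *
p=shot('wrist','w2.png',7,(230,150,340,235))
import pickle; pickle.dump({k:p[k] for k in p},open('w2.pkl','wb'))"
```

```text
(no output)
```

View pics/w2.png

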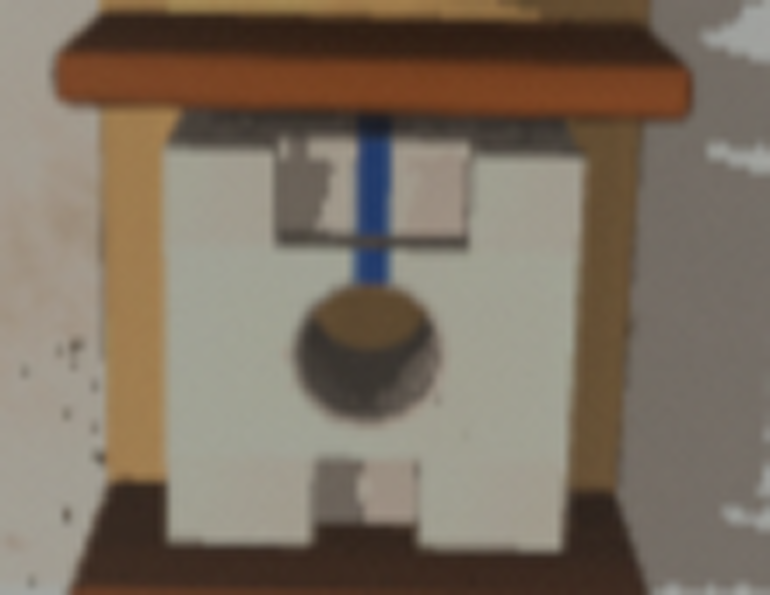

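```bash
cat >> h.py <<'E'
def fitsq(p,corners,z,scale,off,half=.03):
    """corners of top face in order: local (-,+),(-,-),(+,-),(+,+)"""
    uv=(np.array(corners,float)+.5)/scale-.5+np.array(off)
    X=back(p,uv,z)[:,:2]; L=np.array([(-1,1),(-1,-1),(1,-1),(1,1)])*half
    c=X.mean(0); A=((X-c).T@L); th=np.arctan2(A[1,0]-A[0,1],A[0,0]+A[1,1])
    R=np.array([[np.cos(th),-np.sin(th)],[np.sin(th),np.cos(th)]])
    r=X-c-L@R.T
    print('centre',c.round(4),'deg',np.degrees(th).round(2),'resid mm',(r*1e3).round(1).tolist(),'sides mm',(np.linalg.norm(X-np.roll(X,1,0),axis=1)*1e3).round(1))
    return c,th
E
python3 -c "
from h import *
import pickle;p=pickle.load(open('w2.pkl','rb'))
# stripe (-x) is at top of image; image left = ?
X=back(p,[(254,170),(312,170)],.056);print(X)
fitsq(p,[(585,155),(166,147),(168,544),(563,551)],.056,7,(230,150))
print(back(p,[[(366)/7+230,353/7+150]],.056), back(p,[[374/7+230-.4,200/7+150]],.046))
s=observe();print(s['position'],s['q'])
"
```

```text
[[0.55204136 0.25128861 0.056     ]
 [0.53514048 0.30640239 0.056     ]]
centre [0.5738 0.2876] deg 15.8 resid mm [[-0.3, -0.2], [-0.3, 0.2], [0.3, 0.1], [0.2, -0.1]] sides mm [60.5 59.6 60.5 59.9]
[[0.57387112 0.28737892 0.056     ]] [[0.55384311 0.28204838 0.046     ]]
[0.57376672 0.28739515 0.20069471] [ 1.60551608e+01  3.23500352e+01  6.13869078e+01  6.91253830e-04
  8.62336412e+01 -9.09480691e+01]
```

```bash
python3 -m crank '{"slide":[[0,0,0.03],[0,0,0.06],[0,0,0.09],[0,0,0.12],[0,0,0.14],[0,0,0.16],[0,0,0.175],[0,0,0.181]],"roll":[0.022,0.022,0.022,0.022,0.022,0.022,0.022,0.022],"grip":[0.085,0.085,0.085,0.085,0.085,0.085,0.085,0.085]}'
```

```text
time_s: 2.7
position: [0.5734, 0.287, 0.0179]
tool_rot: [[-0.963, -0.271, -0.002], [-0.271, 0.963, -0.001], [0.002, -0.0, -1.0]]
ft_force: [-0.3, -0.2, -0.2]
grip_width: 0.0849
```

```bash
python3 -m crank '{"slide":[[0,0,0],[0,0,0],[0,0,0],[0,0,0],[0,0,0],[0,0,0],[0,0,0],[0,0,0]],"roll":[0,0,0,0,0,0,0,0],"grip":[0.05,0.05,0.05,0.05,0.05,0.05,0.05,0.05]}' 40
```

```text
time_s: 3.5
position: [0.5745, 0.2872, 0.0203]
tool_rot: [[-0.963, -0.271, 0.002], [-0.271, 0.963, 0.001], [-0.002, 0.0, -1.0]]
ft_force: [-0.8, 1.2, 6.3]
grip_width: 0.0596
```

```bash
python3 -m crank '{"slide":[[0,0,-0.01],[0,0,-0.025],[0,0,-0.045],[0,0,-0.07],[0,0,-0.1],[0,0,-0.1],[0,0,-0.1],[0,0,-0.1]],"roll":[0,0,0,0,0,0,0,0],"grip":[0.05,0.05,0.05,0.05,0.05,0.05,0.05,0.05]}'; python3 -c "
from h import *
s=observe();print(s['position'],tool(np.array([0.51,0.0,0.12])-s['position']))
p=shot('wrist','w3.png')"
```

```text
time_s: 4.3
position: [0.5733, 0.2868, 0.118]
tool_rot: [[-0.963, -0.271, -0.003], [-0.271, 0.963, -0.001], [0.003, -0.0, -1.0]]
ft_force: [0.4, 0.2, -2.2]
grip_width: 0.0597
[0.57331768 0.28684434 0.11804742] [ 0.13861923 -0.25898814 -0.00157102]
```

View pics/w3.png

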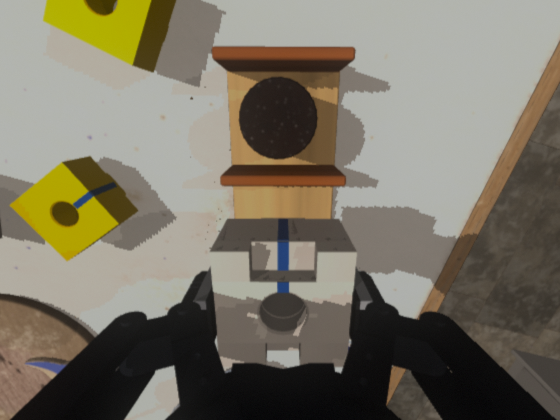

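The middle section is held square at column 282 and clear of the rack. I'll carry it to the bench spot and turn it to the frame's heading.

```bash
python3 -m crank '{"slide":[[0.014,-0.026,0],[0.035,-0.065,0],[0.056,-0.105,0],[0.077,-0.144,0],[0.098,-0.184,0],[0.117,-0.22,0],[0.132,-0.247,0],[0.139,-0.259,0]],"roll":[0.05,0.1,0.15,0.2,0.25,0.3,0.35,0.38],"grip":[0.05,0.05,0.05,0.05,0.05,0.05,0.05,0.05]}'
```

```text
time_s: 5.15
position: [0.5095, -0.002, 0.1186]
tool_rot: [[-0.994, 0.11, -0.002], [0.11, 0.994, 0.0], [0.002, -0.0, -1.0]]
ft_force: [0.3, 0.2, -1.7]
grip_width: 0.0593
```

```bash
python3 -m crank '{"slide":[[0,0,0.0],[0,0,0.03],[0,0,0.06],[0,0,0.08],[0,0,0.093],[0,0,0.1],[0,0,0.105],[0,0,0.105]],"roll":[0,0,0,0,0,0,0,0],"grip":[0.05,0.05,0.05,0.05,0.05,0.05,0.05,0.05]}'
```

```text
time_s: 5.95
position: [0.5104, 0.0007, 0.0141]
tool_rot: [[-0.995, 0.105, -0.0], [0.105, 0.995, 0.0], [0.0, 0.0, -1.0]]
ft_force: [0.3, 0.0, -1.2]
grip_width: 0.0595
```

```bash
python3 -m crank '{"slide":[[0,0,0.001],[0,0,0.002],[0,0,0.002],[0,0,0.002],[0,0,0.002],[0,0,0.002],[0,0,0.002],[0,0,0.002]],"roll":[0,0,0,0,0,0,0,0],"grip":[0.05,0.05,0.05,0.05,0.063,0.07,0.085,0.085]}'
```

```text
time_s: 6.75
position: [0.5104, 0.0001, 0.0124]
tool_rot: [[-0.994, 0.106, 0.0], [0.106, 0.994, -0.0], [-0.0, -0.0, -1.0]]
ft_force: [0.1, -0.2, -0.5]
grip_width: 0.0849
```

```bash
python3 -m crank '{"slide":[[0,0,0],[0,0,0],[0,0,-0.02],[0,0,-0.05],[0,0,-0.09],[0,0,-0.13],[0,0,-0.16],[0,0,-0.16]],"roll":[0,0,0,0,0,0,-0.1,-0.2],"grip":[0.085,0.085,0.085,0.085,0.085,0.085,0.085,0.085]}'; python3 -c "
from h import *
s=observe();print(s['q'])
p=shot('wrist','w4.png')"
```

```text
time_s: 7.55
position: [0.5119, -0.0001, 0.1764]
tool_rot: [[-0.995, -0.098, 0.008], [-0.098, 0.995, -0.002], [-0.008, -0.003, -1.0]]
ft_force: [0.6, -0.1, -1.4]
grip_width: 0.0852
[-1.32872300e+01  2.06446934e+01  8.59349616e+01  2.50676118e-03
  7.29658386e+01 -1.08923126e+02]
```

View pics/w4.png

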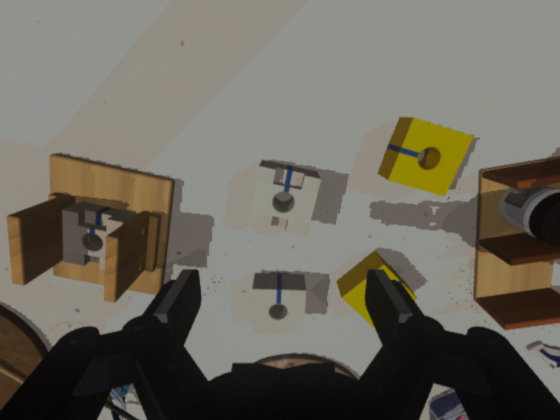

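The middle section now stands on the bench at (285,197), the cap at (279,300), and the frame's block is at (93,242) on the left. I'll turn the gripper for the regrip.

```bash
python3 -m crank '{"slide":[[0,0,-0.02],[0,0,-0.02],[0,0,-0.02],[0,0,-0.02],[0,0,-0.02],[0,0,-0.02],[0,0,-0.02],[0,0,-0.02]],"roll":[0.14,0.28,0.42,0.56,0.7,0.84,0.98,1.12],"grip":[0.085,0.085,0.085,0.085,0.085,0.085,0.085,0.085]}'
```

```text
time_s: 8.4
position: [0.51, 0.0002, 0.1916]
tool_rot: [[-0.512, 0.859, -0.001], [0.859, 0.512, 0.0], [0.001, -0.001, -1.0]]
ft_force: [-0.4, -0.7, 0.3]
grip_width: 0.0846
```

```bash
python3 -m crank '{"slide":[[0,0,0],[0,0,0],[0,0,0],[0,0,0],[0,0,0],[0,0,0],[0,0,0],[0,0,0]],"roll":[0.14,0.28,0.42,0.56,0.65,0.65,0.65,0.65],"grip":[0.085,0.085,0.085,0.085,0.085,0.085,0.085,0.085]}'; python3 -c "
from h import *
s=observe();print(s['q'])
p=shot('wrist','w5.png')"
```

```text
time_s: 9.2
position: [0.5103, 0.0001, 0.1921]
tool_rot: [[0.103, 0.995, -0.0], [0.995, -0.103, 0.0], [0.0, -0.0, -1.0]]
ft_force: [-0.7, -0.2, -0.5]
grip_width: 0.0849
[-1.32961725e+01  1.97891517e+01  8.44047385e+01 -3.38605636e-03
  7.58320344e+01 -7.35482224e+00]
```

View pics/w5.png

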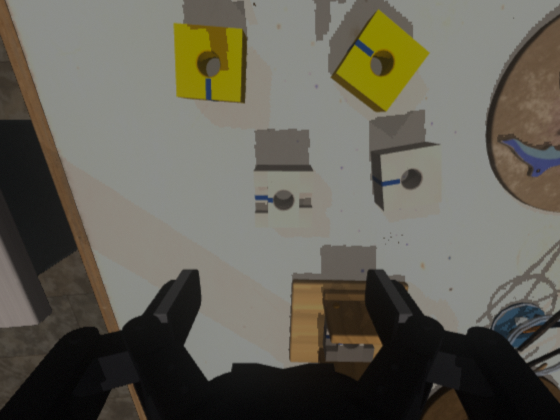

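The block at (284,199) is square to the gripper. I'll measure the frame first, with the camera nearly above it.

```bash
python3 -m crank '{"slide":[[-0.03,0.015,0],[-0.065,0.03,0],[-0.1,0.045,0],[-0.135,0.055,0],[-0.17,0.065,0],[-0.2,0.075,0],[-0.225,0.082,0],[-0.237,0.086,0]],"roll":[0,0,0,0,0,0,0,0],"grip":[0.085,0.085,0.085,0.085,0.085,0.085,0.085,0.085]}'
```

```text
time_s: 10.05
position: [0.571, -0.2466, 0.1918]
tool_rot: [[0.106, 0.994, -0.0], [0.994, -0.106, -0.0], [-0.0, -0.0, -1.0]]
ft_force: [-0.4, 0.3, 0.8]
grip_width: 0.085
```

```bash
python3 -c "
from h import *
p=shot('wrist','wj.png')
p=shot('wrist','w6.png')
import pickle; pickle.dump(dict(p),open('w6.pkl','wb')); print(observe()['position'],proj(p,[[.576,-.195,.042]]))"
```

```text
[ 0.57100523 -0.24558134  0.19183506] [[282.67218903 146.60968041]]
```

View pics/w6.png

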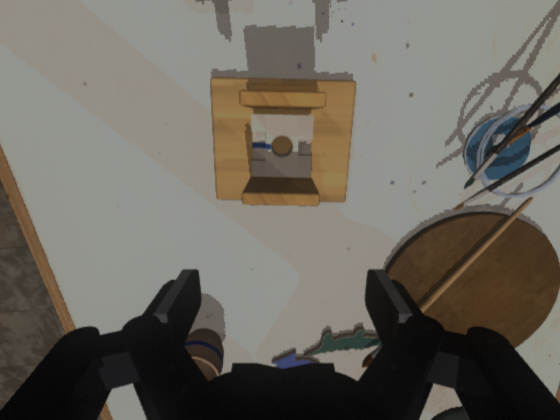

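The frame is seen almost from above, with its block at about (282,146). I'll enlarge it.

```bash
python3 -c "
import cv2,numpy as np
im=cv2.imread('pics/w6.png')[95:195,230:335]
im=np.clip(im.astype(float)*1.5,0,255).astype('uint8')
cv2.imwrite('pics/w6c.png',cv2.resize(im,None,fx=6,fy=6,interpolation=cv2.INTER_CUBIC))"
```

```text
(no output)
```

View pics/w6c.png

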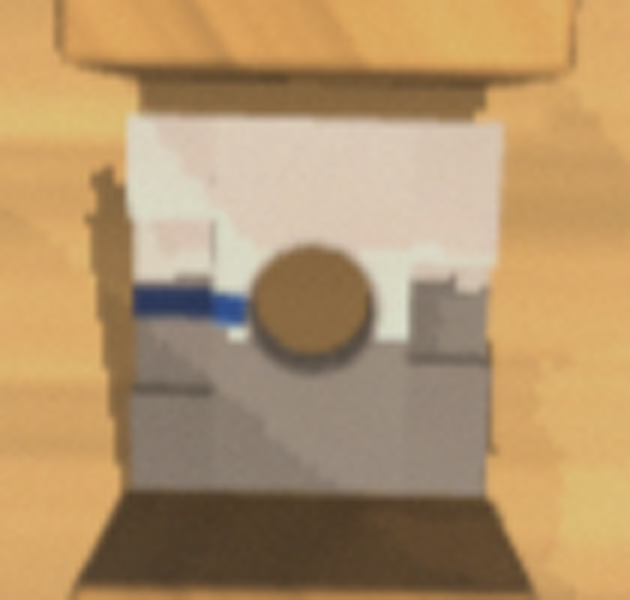

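```bash
python3 -c "
from h import *
import pickle;p=pickle.load(open('w6.pkl','rb'))
c,th=fitsq(p,[(127,116),(130,491),(486,496),(503,122)],.042,6,(230,95))
print('hole',back(p,[[(313.5)/6-.4+230,300.5/6-.4+95]],.042))
# cheek edges top inner : z .084
print(back(p,[[230+58/6,95+62/6],[230+572/6,95+72/6]],.084))
# baseboard corners in full img
X=back(p,[(210.5,79.5),(217,200.5),(346,202.5),(355.5,80.5)],.012);print(X.round(4),X.mean(0)); d=X[3]-X[0]+X[2]-X[1];print(np.degrees(np.arctan2(d[1],d[0])))
s=observe();print(s['position'])
"
```

```text
centre [ 0.5748 -0.1949] deg -7.07 resid mm [[0.2, 0.0], [-0.3, -0.2], [0.1, -0.0], [-0.0, 0.2]] sides mm [59.7 60.2 60.4 60.2]
hole [[ 0.57539217 -0.19306915  0.042     ]]
[[ 0.54537497 -0.15468048  0.084     ]
 [ 0.61413659 -0.16326789  0.084     ]]
[[ 0.5099 -0.124   0.012 ]
 [ 0.4939 -0.2505  0.012 ]
 [ 0.6417 -0.2686  0.012 ]
 [ 0.6561 -0.1404  0.012 ]] [ 0.57540698 -0.19588523  0.012     ]
-6.709632675207847
[ 0.57100523 -0.24558134  0.19183506]
```

```bash
python3 -m crank '{"slide":[[0.02,-0.01,0],[0.06,-0.026,0],[0.1,-0.043,0],[0.14,-0.06,0],[0.17,-0.073,0],[0.188,-0.081,0],[0.188,-0.081,0],[0.188,-0.081,0]],"roll":[0,0,0,0,0,0,0,0],"grip":[0.085,0.085,0.085,0.085,0.085,0.085,0.085,0.085]}'; python3 -c "
from h import *
p=shot('wrist','wj.png')
p=get_image('wrist')
import pickle; pickle.dump(dict(p),open('w7.pkl','wb')); print(observe()['position'])
im=p['frame'][100:200,230:335,::-1]
im=np.clip(im.astype(float)*1.1,0,255).astype('uint8')
cv2.imwrite('pics/w7c.png',cv2.resize(im,None,fx=6,fy=6,interpolation=cv2.INTER_CUBIC))"
```

```text
time_s: 10.95
position: [0.5101, -0.0485, 0.1927]
tool_rot: [[0.103, 0.995, 0.001], [0.995, -0.103, -0.0], [-0.0, 0.001, -1.0]]
ft_force: [1.2, -0.3, -0.1]
grip_width: 0.0848
[ 0.51038283 -0.04954192  0.19234401]
```

View pics/w7c.png

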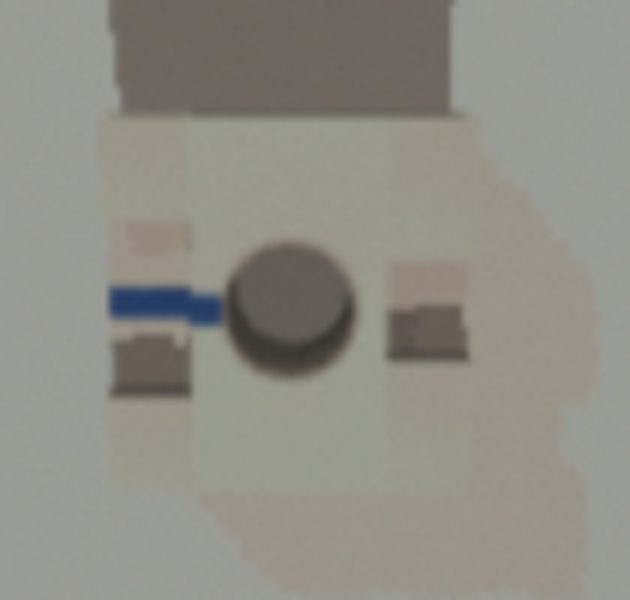

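```bash
python3 -c "
from h import *
import pickle;p=pickle.load(open('w7.pkl','rb'))
c,th=fitsq(p,[(101,117),(110,491),(467,492),(478,117)],.048,6,(230,100))
s=observe();R=s['tool_rot'];print(s['position'],np.degrees(np.arctan2(R[1,1],R[0,1])),tool(np.r_[c,0.012]-s['position']))
"
```

```text
centre [ 5.099e-01 -2.000e-04] deg -6.2 resid mm [[0.5, -0.3], [0.0, 0.1], [-0.2, 0.2], [-0.4, 0.0]] sides mm [59.1 59.6 59.8 59.8]
[ 0.51038283 -0.04954192  0.19234401] -6.026573603772347 [ 0.04900284 -0.00568966  0.18033395]
```

```bash
python3 -m crank '{"slide":[[0.03,-0.004,0.0],[0.049,-0.006,0.04],[0.049,-0.006,0.08],[0.049,-0.006,0.11],[0.049,-0.006,0.14],[0.049,-0.006,0.165],[0.049,-0.006,0.175],[0.049,-0.006,0.178]],"roll":[0,0,0,0,0,0,0,0],"grip":[0.085,0.085,0.085,0.085,0.085,0.085,0.085,0.085]}'
```

```text
time_s: 11.85
position: [0.5093, -0.0003, 0.0136]
tool_rot: [[0.106, 0.994, -0.001], [0.994, -0.106, 0.0], [0.0, -0.001, -1.0]]
ft_force: [-0.7, 0.6, -0.3]
grip_width: 0.0849
```

```bash
python3 -m crank '{"slide":[[0,0,0],[0,0,0],[0,0,0],[0,0,0],[0,0,0],[0,0,0],[0,0,0],[0,0,0]],"roll":[0,0,0,0,0,0,0,0],"grip":[0.05,0.05,0.05,0.05,0.05,0.05,0.05,0.05]}' 40
```

```text
time_s: 12.65
position: [0.5101, -0.0, 0.0156]
tool_rot: [[0.105, 0.995, 0.003], [0.995, -0.105, -0.001], [-0.001, 0.003, -1.0]]
ft_force: [-0.6, -1.1, 6.9]
grip_width: 0.0595
```

```bash
python3 -m crank '{"slide":[[0,0,-0.01],[0,0,-0.03],[0,0,-0.06],[0,0,-0.09],[0,0,-0.12],[0,0,-0.13],[0,0,-0.13],[0,0,-0.13]],"roll":[0,0,0,0,0,0,0,0],"grip":[0.05,0.05,0.05,0.05,0.05,0.05,0.05,0.05]}'; python3 -c "
from h import *
s=observe();R=s['tool_rot'];print(s['position'],np.degrees(np.arctan2(R[1,1],R[0,1])),tool(np.r_[.575,-.195,.144]-s['position']))
p=shot('wrist','w8.png')"
```

```text
time_s: 13.45
position: [0.5087, 0.0004, 0.1433]
tool_rot: [[0.105, 0.994, -0.002], [0.994, -0.105, 0.0], [0.0, -0.002, -1.0]]
ft_force: [-0.2, 0.3, -1.0]
grip_width: 0.0591
[5.08735163e-01 3.60882858e-04 1.43271041e-01] -6.018338334415941 [-0.18733624  0.0863811  -0.00093343]
```

View pics/w8.png

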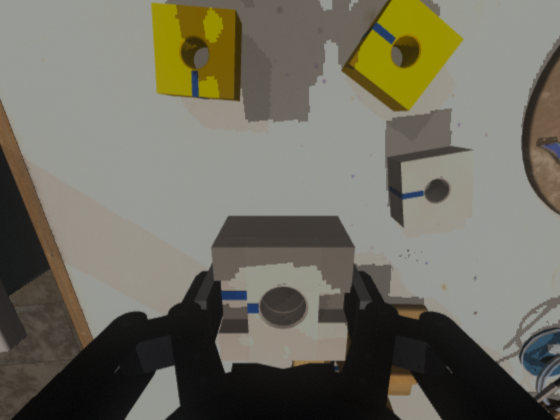

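The block is held straight by its ±x sides. I'll move it over the frame.

```bash
python3 -m crank '{"slide":[[-0.02,0.009,0],[-0.055,0.025,0],[-0.09,0.041,0],[-0.125,0.057,0],[-0.155,0.071,0],[-0.178,0.081,0],[-0.187,0.086,0],[-0.187,0.086,0]],"roll":[0.016,0.016,0.016,0.016,0.016,0.016,0.016,0.016],"grip":[0.05,0.05,0.05,0.05,0.05,0.05,0.05,0.05]}'; python3 -m crank '{"slide":[[0,0,0.02],[0,0,0.04],[0,0,0.04],[0,0,0.04],[0,0,0.04],[0,0,0.04],[0,0,0.04],[0,0,0.04]],"roll":[0,0,0,0,0,0,0,0],"grip":[0.05,0.05,0.05,0.05,0.05,0.05,0.05,0.05]}'; python3 -c "
from h import *
for i in range(3):
    get_image('top')
    s=observe();R=s['tool_rot'];print(s['position'],np.degrees(np.arctan2(R[1,1],R[0,1])),tool(np.r_[.575,-.195,.05]-s['position']))
p=shot('wrist','w9.png')
p=shot('scene','s9.png',4,(280,170,390,260))"
```

```text
time_s: 14.3
position: [0.5751, -0.1953, 0.1428]
tool_rot: [[0.122, 0.993, -0.002], [0.993, -0.122, 0.001], [0.001, -0.002, -1.0]]
ft_force: [-0.1, -0.1, -2.3]
grip_width: 0.0592
time_s: 15.1
position: [0.5754, -0.1948, 0.1047]
tool_rot: [[0.121, 0.993, 0.001], [0.993, -0.121, -0.0], [-0.0, 0.001, -1.0]]
ft_force: [-0.6, 0.3, -2.3]
grip_width: 0.0596
[ 0.57532233 -0.19482073  0.10458011] -6.936846357088183 [-0.00020777 -0.00031875  0.05458003]
[ 0.57530634 -0.19482211  0.10449828] -6.9371664533025035 [-0.00020689 -0.00029579  0.05449823]
[ 0.57528099 -0.19480266  0.10441436] -6.936253703301704 [-0.00022756 -0.00025867  0.05441435]
```

View pics/w9.png

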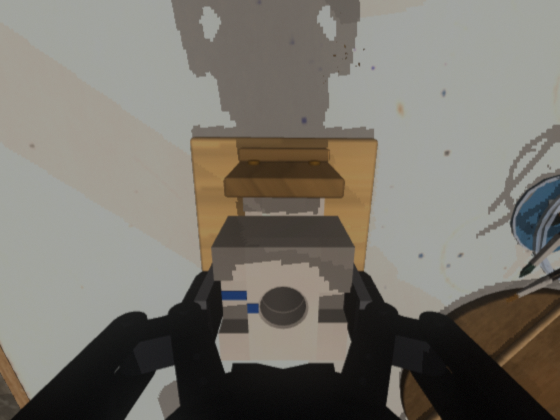

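View pics/s9.png

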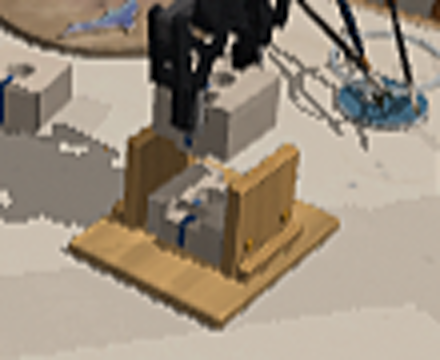

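Block and stripe line up with the frame, with less than 0.5 mm left. I'll lower it.

```bash
python3 -m crank '{"slide":[[0,0,0.012],[0,0,0.024],[0,0,0.034],[0,0,0.04],[0,0,0.044],[0,0,0.047],[0,0,0.05],[0,0,0.052]],"roll":[0,0,0,0,0,0,0,0],"grip":[0.05,0.05,0.05,0.05,0.05,0.05,0.05,0.05]}'; python3 -c "
from h import *
get_image('top');s=observe();print(s['position'],s['ft_force'])"
```

```text
time_s: 16.15
position: [0.5754, -0.1948, 0.0523]
tool_rot: [[0.121, 0.993, 0.0], [0.993, -0.121, -0.0], [-0.0, 0.0, -1.0]]
ft_force: [-0.0, 0.1, -1.1]
grip_width: 0.0593
[ 0.57522402 -0.19471429  0.05202481] [-0.93740486  0.14172598 -1.38622146]
```

No contact force at 2 mm above seated, so the lugs are inside the notches. I'll lower the rest and release.

```bash
python3 -m crank '{"slide":[[0,0,0.001],[0,0,0.0015],[0,0,0.002],[0,0,0.002],[0,0,0.002],[0,0,0.002],[0,0,0.002],[0,0,0.002]],"roll":[0,0,0,0,0,0,0,0],"grip":[0.05,0.05,0.05,0.05,0.065,0.075,0.085,0.085]}'; python3 -m crank '{"slide":[[0,0,0],[0,0,0],[0,0,-0.02],[0,0,-0.05],[0,0,-0.08],[0,0,-0.11],[0,0,-0.14],[-0.05,0,-0.14]],"roll":[0,0,0,0,0,0,0,0],"grip":[0.085,0.085,0.085,0.085,0.085,0.085,0.085,0.085]}'; python3 -c "
from h import *
get_image('wrist')
p=get_image('wrist')
import pickle; pickle.dump(dict(p),open('w10.pkl','wb')); print(observe()['position'],proj(p,[[.575,-.195,.082]]))
im=p['frame'][60:200,205:360,::-1]
cv2.imwrite('pics/w10c.png',cv2.resize(im,None,fx=4,fy=4,interpolation=cv2.INTER_CUBIC))
p=shot('scene','s10.png',5,(280,170,390,260))"
```

```text
time_s: 17.0
position: [0.5754, -0.1948, 0.0504]
tool_rot: [[0.121, 0.993, 0.0], [0.993, -0.121, -0.0], [-0.0, 0.0, -1.0]]
ft_force: [-1.1, 0.6, 0.2]
grip_width: 0.0849
time_s: 17.8
position: [0.5714, -0.2414, 0.1955]
tool_rot: [[0.114, 0.993, 0.007], [0.993, -0.114, -0.003], [-0.002, 0.008, -1.0]]
ft_force: [-0.2, -0.8, 0.0]
grip_width: 0.0849
[ 0.56878887 -0.24860486  0.19096352] [[281.86763377 146.14270331]]
```

View pics/w10c.png

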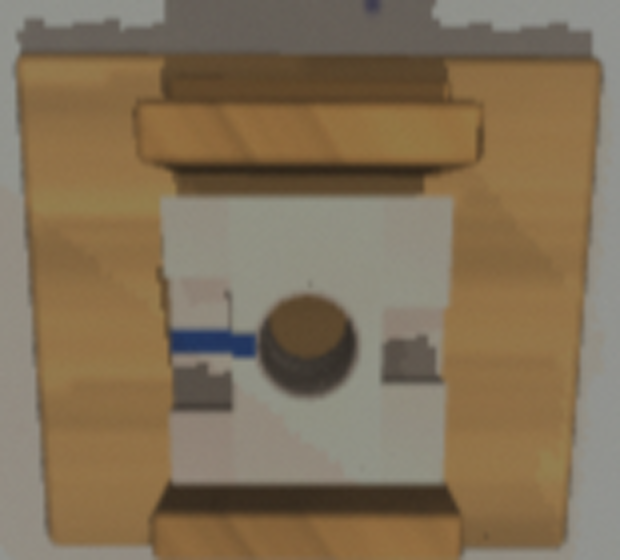

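View pics/s10.png

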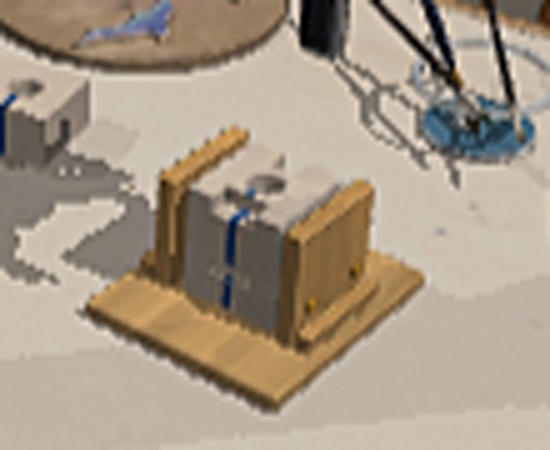

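The middle section looks fully down, flush with its stripe in line. I'll measure it and plan the move to the cap.

```bash
python3 -c "
from h import *
import pickle;p=pickle.load(open('w10.pkl','rb'))
c,th=fitsq(p,[(161,197),(170,485),(446,487),(453,199)],.082,4,(205,60))
s=observe();print(s['position'],tool(np.r_[.64,-.045,.19]-s['position']))
"
```

```text
centre [ 0.5747 -0.1953] deg -7.1 resid mm [[-0.0, 0.2], [-0.4, 0.2], [0.7, -0.3], [-0.3, -0.1]] sides mm [59.8 60.  61.1 60.1]
[ 0.56875639 -0.24640897  0.19017945] [2.08674966e-01 4.57821012e-02 1.20721230e-04]
```

```bash
python3 -m crank '{"slide":[[0.025,0.006,0],[0.06,0.014,0],[0.1,0.022,0],[0.14,0.031,0],[0.175,0.038,0],[0.2,0.044,0],[0.209,0.046,0],[0.209,0.046,0]],"roll":[-0.05,-0.1,-0.15,-0.17,-0.17,-0.17,-0.17,-0.17],"grip":[0.085,0.085,0.085,0.085,0.085,0.085,0.085,0.085]}';python3 -c "
from h import *
get_image('wrist')
p=get_image('wrist')
import pickle; pickle.dump(dict(p),open('w11.pkl','wb')); print(observe()['position'],observe()['q'],proj(p,[[.644,.0055,.042]]))
cv2.imwrite('pics/w11.png',p['frame'][:,:,::-1])
im=p['frame'][95:195,230:335,::-1]
cv2.imwrite('pics/w11c.png',cv2.resize(im,None,fx=6,fy=6,interpolation=cv2.INTER_CUBIC))"
```

```text
time_s: 18.75
position: [0.6401, -0.0412, 0.1899]
tool_rot: [[-0.051, 0.999, -0.001], [0.999, 0.051, 0.0], [0.0, -0.001, -1.0]]
ft_force: [-0.3, 1.2, 0.3]
grip_width: 0.085
[ 0.63980956 -0.04319611  0.19010177] [-1.44124143e+01  3.27427323e+01  6.24382587e+01 -1.97186548e-02
  8.48501511e+01 -1.71911028e+01] [[290.17446276 152.00302939]]
```

View pics/w11.png

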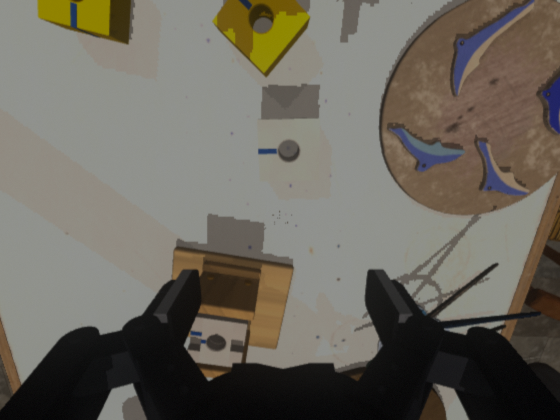

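View pics/w11c.png

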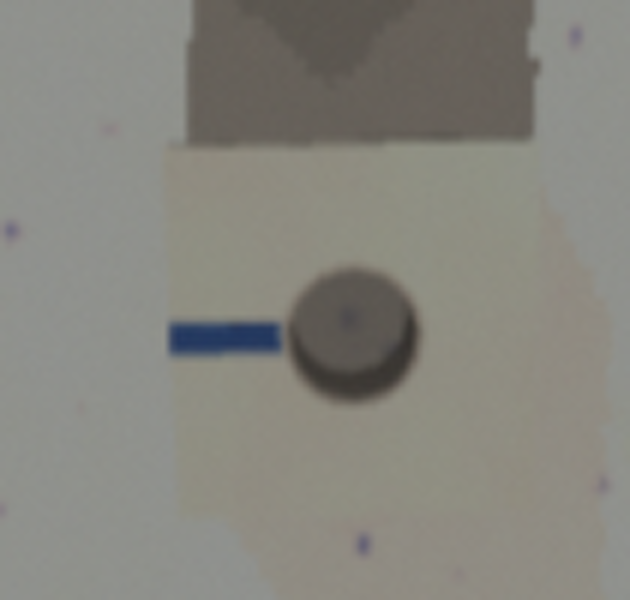

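The cap is the plain white block at (289,150), with its stripe toward -x and no notches. The yellow ones are elsewhere.

```bash
python3 -c "
from h import *
import pickle;p=pickle.load(open('w11.pkl','rb'))
c,th=fitsq(p,[(167,146),(180,516),(533,512),(540,139)],.042,6,(230,95))
im=p['frame'][95:195,230:335,::-1].astype(float)
im=np.clip((im-im.mean((0,1)))*4+128,0,255).astype('uint8')
cv2.imwrite('pics/w11d.png',cv2.resize(im,None,fx=6,fy=6,interpolation=cv2.INTER_CUBIC))
print('hole',back(p,[[353.5/6+229.6,335/6+94.6]],.042))
s=observe();R=s['tool_rot'];print(s['position'],np.degrees(np.arctan2(R[1,1],R[0,1])),tool(np.r_[c,.012]-s['position']))
"
```

```text
centre [0.6425 0.0071] deg 3.74 resid mm [[0.5, -0.1], [0.1, 0.2], [-0.1, -0.0], [-0.5, -0.0]] sides mm [59.1 59.6 59.8 60. ]
hole [[0.64228243 0.00693612 0.042     ]]
[ 0.63980956 -0.04319611  0.19010177] 2.780460772924335 [0.05009091 0.00523022 0.17809021]
```

View pics/w11d.png

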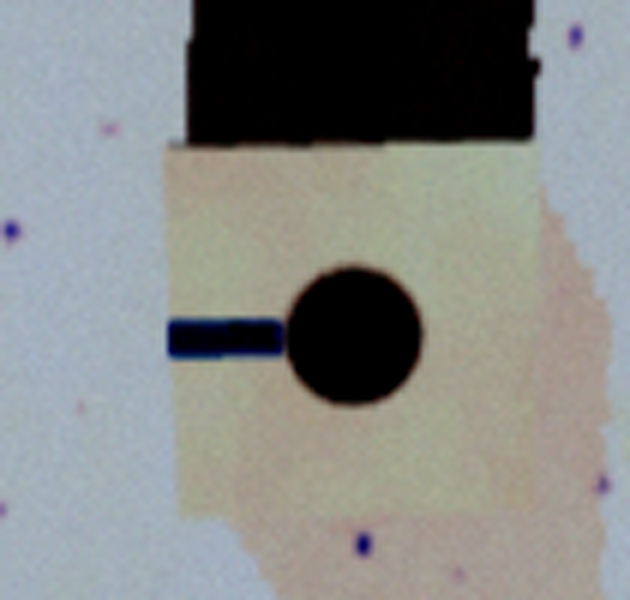

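```bash
python3 -m crank '{"slide":[[0.03,0.003,0.0],[0.05,0.005,0.04],[0.05,0.005,0.08],[0.05,0.005,0.11],[0.05,0.005,0.14],[0.05,0.005,0.165],[0.05,0.005,0.177],[0.05,0.005,0.18]],"roll":[-0.016,-0.016,-0.016,-0.016,-0.016,-0.016,-0.016,-0.016],"grip":[0.085,0.085,0.085,0.085,0.085,0.085,0.085,0.085]}'; python3 -m crank '{"slide":[[0,0,0],[0,0,0],[0,0,0],[0,0,0],[0,0,0],[0,0,0],[0,0,0],[0,0,0]],"roll":[0,0,0,0,0,0,0,0],"grip":[0.085,0.05,0.05,0.05,0.05,0.05,0.05,0.05]}' 40
```

```text
time_s: 19.65
position: [0.6421, 0.0067, 0.0093]
tool_rot: [[-0.064, 0.998, -0.002], [0.998, 0.064, 0.0], [0.0, -0.002, -1.0]]
ft_force: [0.9, -0.5, 0.1]
grip_width: 0.0848
time_s: 20.45
position: [0.6434, 0.0075, 0.0118]
tool_rot: [[-0.065, 0.998, 0.002], [0.998, 0.065, -0.001], [-0.001, 0.002, -1.0]]
ft_force: [-1.4, -0.9, 5.6]
grip_width: 0.0595
```

```bash
python3 -m crank '{"slide":[[0,0,-0.01],[0,0,-0.03],[0,0,-0.06],[0,0,-0.09],[0,0,-0.12],[0,0,-0.15],[0,0,-0.15],[0,0,-0.15]],"roll":[0,0,0,0,0,0,0,0],"grip":[0.05,0.05,0.05,0.05,0.05,0.05,0.05,0.05]}'; python3 -c "
from h import *
p=shot('wrist','w12.png')
s=observe();R=s['tool_rot'];print(s['position'],np.degrees(np.arctan2(R[1,1],R[0,1])),tool(np.r_[.575,-.195,.16]-s['position']))"
```

```text
time_s: 21.25
position: [0.6425, 0.0078, 0.1607]
tool_rot: [[-0.065, 0.998, 0.0], [0.998, 0.065, -0.0], [-0.0, 0.0, -1.0]]
ft_force: [0.6, 0.3, -2.7]
grip_width: 0.0595
[0.64209788 0.00783485 0.15953026] 3.7277313813208592 [-0.19804317 -0.08014395 -0.00041763]
```

View pics/w12.png

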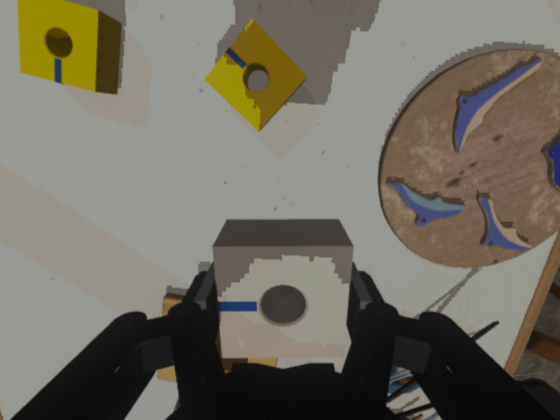

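The cap is held square. I'll carry it over the frame.

```bash
python3 -m crank '{"slide":[[-0.02,-0.008,0],[-0.055,-0.022,0],[-0.09,-0.037,0],[-0.125,-0.051,0],[-0.16,-0.065,0],[-0.185,-0.075,0],[-0.198,-0.08,0],[-0.198,-0.08,0]],"roll":[0.06,0.12,0.188,0.188,0.188,0.188,0.188,0.188],"grip":[0.05,0.05,0.05,0.05,0.05,0.05,0.05,0.05]}'; python3 -m crank '{"slide":[[0,0,0.01],[0,0,0.03],[0,0,0.035],[0,0,0.04],[0,0,0.04],[0,0,0.04],[0,0,0.04],[0,0,0.04]],"roll":[0,0,0,0,0,0,0,0],"grip":[0.05,0.05,0.05,0.05,0.05,0.05,0.05,0.05]}'; python3 -c "
from h import *
get_image('top');get_image('top')
p=shot('scene','s13.png',5,(280,150,390,260))
s=observe();R=s['tool_rot'];print(s['position'],np.degrees(np.arctan2(R[1,1],R[0,1])),tool(np.r_[.575,-.195,.084]-s['position']))"
```

```text
time_s: 22.1
position: [0.5751, -0.1961, 0.1593]
tool_rot: [[0.125, 0.992, -0.002], [0.992, -0.125, 0.001], [0.001, -0.002, -1.0]]
ft_force: [0.4, 0.4, -1.4]
grip_width: 0.0596
time_s: 22.9
position: [0.5759, -0.1951, 0.1208]
tool_rot: [[0.123, 0.992, 0.001], [0.992, -0.123, -0.0], [-0.0, 0.001, -1.0]]
ft_force: [0.9, 0.1, -1.6]
grip_width: 0.0597
[ 0.5757609  -0.19514474  0.12056181] -7.050211724582835 [ 5.54925572e-05 -7.87114771e-04  3.65614972e-02]
```

View pics/s13.png

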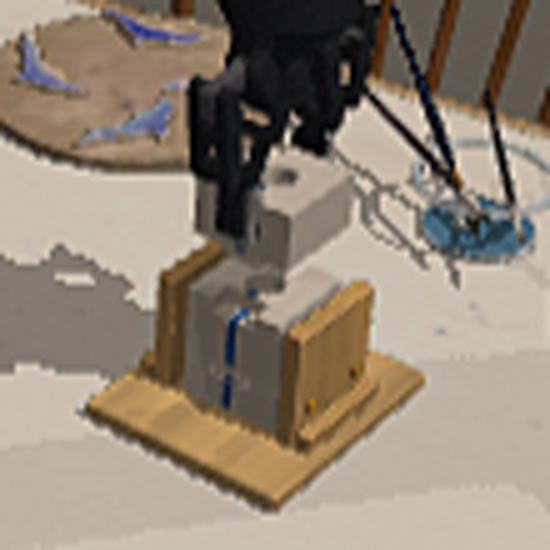

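```bash
python3 -m crank '{"slide":[[0.0003,-0.0008,0.006],[0.0003,-0.0008,0.012],[0.0003,-0.0008,0.018],[0.0003,-0.0008,0.022],[0.0003,-0.0008,0.025],[0.0003,-0.0008,0.028],[0.0003,-0.0008,0.03],[0.0003,-0.0008,0.032]],"roll":[0,0,0,0,0,0,0,0],"grip":[0.05,0.05,0.05,0.05,0.05,0.05,0.05,0.05]}'; python3 -c "
from h import *
get_image('top');s=observe();print(s['position'],s['ft_force'])"
```

```text
time_s: 23.85
position: [0.575, -0.1947, 0.0883]
tool_rot: [[0.123, 0.992, 0.0], [0.992, -0.123, -0.0], [-0.0, 0.0, -1.0]]
ft_force: [-0.1, -0.2, -1.1]
grip_width: 0.0595
[ 0.57488774 -0.19463251  0.08795802] [ 0.51725934 -0.28509612 -2.14835285]
```

The lugs are in the notches with no contact. I'll lower the rest and release.

```bash
python3 -m crank '{"slide":[[0,0,0.001],[0,0,0.002],[0,0,0.0025],[0,0,0.0025],[0,0,0.0025],[0,0,0.0025],[0,0,0.0025],[0,0,0.0025]],"roll":[0,0,0,0,0,0,0,0],"grip":[0.05,0.05,0.05,0.05,0.065,0.075,0.085,0.085]}'; python3 -m crank '{"slide":[[0,0,0],[0,0,0],[0,0,-0.02],[0,0,-0.05],[0,0,-0.08],[0,0,-0.11],[0,0,-0.14],[-0.05,0,-0.14]],"roll":[0,0,0,0,0,0,0,0],"grip":[0.085,0.085,0.085,0.085,0.085,0.085,0.085,0.085]}'; python3 -c "
from h import *
for i in range(4): get_image('top')
p=get_image('wrist')
import pickle; pickle.dump(dict(p),open('w14.pkl','wb')); print(observe()['position'])
im=p['frame'][60:210,205:360,::-1]
cv2.imwrite('pics/w14c.png',cv2.resize(im,None,fx=4,fy=4,interpolation=cv2.INTER_CUBIC))
p=shot('scene','s14.png',5,(280,160,390,260))"
```

```text
time_s: 24.7
position: [0.575, -0.1947, 0.0859]
tool_rot: [[0.123, 0.992, 0.0], [0.992, -0.123, -0.0], [-0.0, 0.0, -1.0]]
ft_force: [-0.7, -0.6, 0.7]
grip_width: 0.0852
time_s: 25.5
position: [0.5709, -0.2412, 0.2311]
tool_rot: [[0.116, 0.993, 0.008], [0.993, -0.116, -0.003], [-0.003, 0.008, -1.0]]
ft_force: [0.1, -1.0, 0.8]
grip_width: 0.085
[ 0.56861681 -0.24410559  0.22536064]
```

View pics/w14c.png

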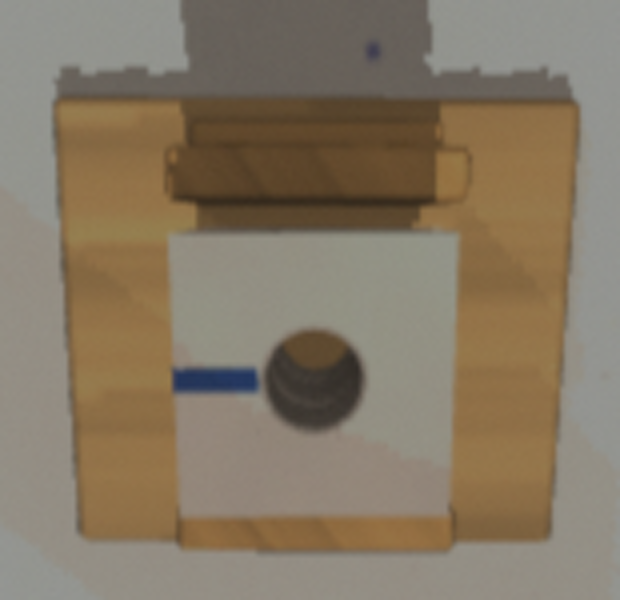

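View pics/s14.png

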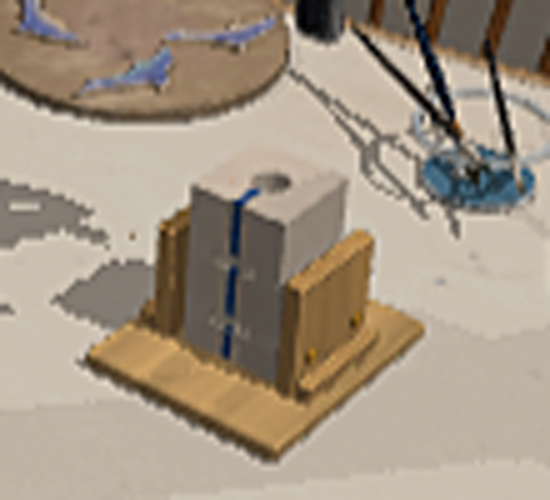

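The stack is flush with one continuous stripe. One last measurement, then I'll hand in.

```bash
python3 -c "
from h import *
import pickle;p=pickle.load(open('w14.pkl','rb'))
c,th=fitsq(p,[(169,232),(178,517),(450,517),(459,233)],.116,4,(205,60))
s=observe();print(s['position'],s['ft_force'],s['time_s'])
print(close_job())
"
```

```text
centre [ 0.5742 -0.1954] deg -7.13 resid mm [[0.1, 0.1], [-0.2, -0.1], [0.3, -0.1], [-0.2, -0.0]] sides mm [59.7 60.2 60.5 60. ]
[ 0.56874589 -0.24366868  0.22542919] [-0.44347278 -0.52241076  0.09757176] 25.8
the job is handed in; nothing more can be done
None
```

The mould is together and the job was handed in at 25.8 s; no verdict was reported. I took the middle section out of the rack by its ±y sides, set it down on the bench and took it again by its ±x sides. I seated it in the frame, then seated the white cap on top.

| Last check | Centre (x, y in m) | Heading |
|---|---|---|
| Frame seat, before placing | (0.5748, -0.1949) | -7.1° |
| Middle section, seated | (0.5747, -0.1953) | -7.1° |
| Cap, seated | (0.5742, -0.1954) | -7.1° |

- **Fit:** The top-face sides measured about 60 mm at the fully-down heights for both sections. The last pictures show a flush stack with one continuous stripe. No contact force showed as the lugs went into the notches.
- **Gripper:** It ended open and clear above the stack, touching nothing.
- **Disagreement:** The frame's pour-hole centre came out about 2 mm in y from the corner fit, most likely because the hole was seen at an angle. I used the corners.
- **Not checked:** I did not measure the jar and cup again at the end, but the arm never went near the cup and never touched the jar.

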